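# Pull the side core, demould the cast lug and show its bore to the inspection camera

## Task

Draw the red-knobbed side core of the open mould all the way back to its stop so that its pin leaves the amber cast lug, then lift the lug out of the cavity and present it to the inspection camera: upright as it stood in the mould, its bore centred on the lens and pointing straight into it, 100 mm in front of the lens face. Finish with the gripper still holding the lug steady there, the core left back, without knocking the camera or the other things on the bench.

Things in the scene. Friction and masses are not known exactly. Their poses are not given: they have to be found in the camera images.
- mould: Aluminium lower mould half with side-core puller, fixed to the bench. Origin: underside, below the cavity's middle. Base plate x -58..58, y -161..45, 10 thick; block 100 (x) x 70 (y), top face at z 56. Cavity 43 (x) x 19 (y), floor at z 16. Dowels 8 dia stand 10 above the top at (40, 24), (-40, -24). The core lies along y on the -y side; stop plate at y -149, top z 40.
- cavity (a point): Centre of the cavity's mouth, on the mould's top face (parting face); axes as mould.
- core (a joint): Side core, m: 0 = in, 0.040 = fully back at its stop. Slides along the mould's -y against about 4 N of friction and stays where left. Its 9 mm pin runs along y at mould z 36 through the lug's bore and keeps the lug in the cavity until the core is back 25 mm or more.
- core_knob (a point): Centre of the core's red pull knob: upright cylinder 18 dia, 30 tall (15 above and below this point), on a dark carriage 56 (x) x 30 (y) with its top 23 below this point. With the core in it is at mould (0, -85, 69). Moves with the core; axes as mould.
- shank (a point): Grip point of the loose amber resin lug (40 to 85 g; 1.5 clearance in the cavity): on the axis of its shank, 24 (x) x 16 (y), which stands 47 proud of the mould's top face; 25 above that face, 22 below the shank's flat top, on which is a sprue stub 8 dia, 5 tall. Lug axes = mould axes while seated: z up, y along the bore.
- bore (a point): Centre of the lug's 12 mm through bore, which runs along this point's y through the 16 thick eye (40 wide in x; from 20 below to 21 above this point). 45 below shank on the same axis, same axes; down in the cavity at the start.
- lens (a point): Centre of the lens face of the inspection camera (black barrel 39 dia, white ring light). It looks level along this point's -x; z up: the bore belongs at x = -100 mm, y = z = 0 in this frame. Camera body 46 wide and high, behind it a column 20 dia, 284 tall, 115 behind the face. Lens height varies, 150 to 210 above the bench.
- upper_half: Bystander: upper half of the mould, aluminium block 100 x 70 x 58 laid beside with its cavity upward. Origin: centre of the underside.
- resin_bottle: Bystander: lab bottle 60 dia x 94, bluish, white cap. Origin: underside.
- hardener_bottle: Bystander: another such bottle.
- beaker: Bystander: small beaker, 46 dia x 58. Origin: underside.
- lab_timer: Bystander: white lab timer, 62 x 66 x 20. Origin: underside.
- masking_tape: Bystander: roll of masking tape, 98 dia x 20. Origin: underside.
- camera_stand: The camera's stand (and camera), fixed to the bench: grey base 120 x 100 x 14, origin at the centre of its underside, column 35 behind it (+x); the lens face is 80 ahead of the origin (-x).
There are look-alikes about, which are no part of the job. Leave any yellow look-alike of the mould alone. Leave any pink look-alike of the part that bears shank alone.

How it is judged:
On the way, in this order (a step that is already met when the one before it is completed fails the run):
1. the side core is drawn back to its stop while the lug still stands in the cavity (value of joint core above 0.035 m and z of bore in the frame of mould below 0.046 m and horizontal distance between bore and cavity below 0.008 m), for 0.2 s.
2. the lug is lifted clear above the mould, held by the fingers (z of bore in the frame of cavity above 0.03 m and contact force between the fingers and lug above 0.5 N), for 0.2 s.
At the end, for the whole second after the job is handed in: The fingers alone hold the lug in the air, still, upright within 8 degrees, bore along the lens axis within 8 degrees (either face to the lens), bore centre within 10 mm of the lens axis sideways and in height and 80 to 120 mm before the lens face; core still back (over 35 of 40 mm) (x of bore in the frame of lens between -0.12 and -0.08 m and y of bore in the frame of lens between -0.01 and 0.01 m and z of bore in the frame of lens between -0.01 and 0.01 m and angle between the y axis of bore and the x axis of lens, either way round below 0.14 rad and angle between bore's own z axis and vertical below 0.14 rad and linear speed of lug below 0.02 m/s and contact force between the fingers and lug above 0.5 N and contact force between lug and camera_stand below 0.1 N and value of joint core above 0.035 m); the arm keeps its last pose, push and grip.
It fails at once if the inspection camera is knocked out of its setting (over 6 mm) (distance of lens from where it was at the start of the episode above 0.006 m).
It fails at once if the lug strikes the camera (contact force between lug and camera_stand above 2 N).
It fails at once if a bystander (upper mould half, bottle, beaker, timer or tape roll) is shifted over 20 mm (distance of any of upper_half, resin_bottle, hardener_bottle, beaker, lab_timer, masking_tape from where it was at the start of the episode above 0.02 m).
It also fails if it takes over 42 s, if anything falls off the work surface, if the arm or the gripper's body presses on something with over 40 N, if the wrist force passes 120 N, or if a joint passes its speed limit or range.

## Robot

A 7-joint arm with a two-finger parallel gripper is mounted at the origin on a cart in front of the work surface, level with it; the furniture and walls round the work are solid. World frame = base frame: x ahead of the robot, y to its left, z up, the work surface at z = 0. Lengths are in m, angles in rad, forces in N, time in s.
With the tool pointing down it reaches from about 0.4 to 0.85 m from the base axis. Payload 10.4 kg.
Tool frame: the origin (TCP) lies at the centre of the arm's flange, where the gripper is bolted on; the fingertips stand 182 mm ahead of it and the grasp point (between the pads) lies 164 mm ahead of it; z points along the fingers, y is the line along which they close (so a half turn about z gives the same grasp; the last joint's range is limited). The gripper opens to 87 mm and grips with 3 to 60 N. Pads are 19 mm wide; open, the fingers measure 117 mm over their backs; the gripper's body (75 mm by 190 mm) begins 51 mm behind the grasp point.
Start: joints at [-1.287, 0.332, -0.065, 1.46, 0.022, 1.35, -0.088], TCP at [0.189, 0.596, 0.405] pointing down, gripper open.
Joint ranges: [-2.6, 2.6], [-0.5, 2.12], [-1.47, 1.34], [0.16, 2.42], [-1.27, 4.41], [0.06, 2.06], [-2.6, 2.6]. Speed limits (rad/s): [2.22, 2.22, 2.79, 2.79, 3.14, 3.14, 3.14].

## Interface

Orientations are given as a unit quaternion [x, y, z, w].
In Python, from bench import r, eyes, job gives the robot as it stands. The module is installed in compiled form; this text tells all that it offers.
- The arm moves only by the shell command python3 -m inch 'ROWS' [OPENING] [FORCE]. ROWS is JSON, a list of rows, each a list of 6 numbers: the shift along the tool's x, y, z normalised to -1 to 1, where 1 is 4 cm, then the turn, a rotation vector about the tool's x, y, z normalised to -1 to 1, where 1 is 0.12 rad. In form: [[x, y, z, wx, wy, wz], ...]. A call has exactly 5 rows; each row shifts and turns the commanded pose from where the row before left it, along the tool's axes as they then stand; what a row does not reach is not made up. A row lasts 1/12 s, in which the tool goes at most 41.7 mm and 7.16 degrees, less where a joint would pass 70% of its speed; a pose out of reach is approached as far as the arm can. A call with a number of a shift or a turn outside -1 to 1 is refused whole. A call with a gripper value outside its range is refused whole. OPENING is the gripper command: -1 is shut, 1 is fully open, values between are in proportion, set as the call begins (- or left out, the last holds). The fingers move at their own pace and stop on an object; FORCE is the grip in N (left out, the last holds). Time passes only in rows, so rows that do not move let the fingers close, or fill a call up. It gives the time, the measured TCP pose, the force, the opening and the grip force at its end, in the units of the state.
- r.read_state(): the state, without advancing time (a new reading comes with each control period).
- eyes.camera(name): name is "scene" or "side" or "wrist"; returns a dict with "pixels" (384x512x3 uint8, red, green, blue), "fx", "fy", "cx", "cy" (pixels), "extrinsics" (4x4, takes a point from camera to world coordinates). Camera axes: x right, y down, z forward; pixel columns grow to the right and rows downward; lengths in m; the calibration is good to about 2 mm. A picture is of the moment at which its call begins. There is no depth.
- job.close_job(): hands the job in; it is judged then, once.
The state is a dict: "time": time; "joint_positions": joint angles; "joint_vel": joint speeds; "joint_torque": joint torques, N m; "ee_pos": TCP position; "eef_rot": TCP orientation; "ft_force": force on the tool from outside, world axes, zero at the start; "torque": the same for the moment, N m; "width": finger opening in m; "grip_force": force on a finger pad.
Only numpy, scipy, OpenCV 4.12 (cv2) and the standard library are available. Lean on these libraries where they do the work, as an engineer would, in place of code of your own. Each camera call takes 0.05 s, during which the arm holds its last target. There are 200 camera calls.

## Working session

There is one attempt and no reset: what is moved stays moved. The work goes in short steps, Python scripts to look and compute and a shell command to move; the robot and the scene stay as the last step left them, time stands still between calls to the robot, and variables do not carry over. Pictures are saved under pics/ and viewed, at most 10 in all, crops included, and the job is handed in when it is done.

```bash
mkdir -p pics; python3 - <<'E'
from bench import r,eyes
import cv2,numpy as np
s=r.read_state();print({k:np.round(v,3).tolist() for k,v in s.items()})
for n in("scene","side","wrist"):
    c=eyes.camera(n);np.savez(f"pics/{n}0.npz",**c);cv2.imwrite(f"pics/{n}0.png",c["pixels"][:,:,::-1])
    print(n,c["fx"],c["cx"],c["cy"],np.round(c["extrinsics"],3).tolist())
a=np.hstack([cv2.imread("pics/scene0.png"),cv2.imread("pics/side0.png")])
E
```

```text
{'time': 0.0, 'joint_positions': [-1.287, 0.333, -0.065, 1.461, 0.022, 1.35, -0.088], 'joint_vel': [0.002, 0.001, -0.001, 0.001, 0.0, -0.002, -0.0], 'joint_torque': [0.0, -62.326, 0.024, -38.987, -0.062, 0.04, 0.0], 'ee_pos': [0.189, 0.596, 0.404], 'eef_rot': [0.153, 0.988, -0.001, -0.0], 'ft_force': [0.288, 0.52, -0.592], 'torque': [0.023, -0.052, -0.006], 'grip_force': 0.0, 'width': 0.087}
scene 370.98086252013263 253.50305394613375 194.8860265368703 [[0.902, -0.236, 0.361, 0.108], [-0.431, -0.51, 0.744, -0.905], [0.009, -0.827, -0.562, 0.75], [0.0, 0.0, 0.0, 1.0]]
side 434.29284408217575 251.487367316896 193.5468462401465 [[-0.939, -0.199, 0.282, 0.084], [-0.345, 0.563, -0.751, 1.161], [-0.009, -0.802, -0.597, 1.083], [0.0, 0.0, 0.0, 1.0]]
wrist 313.55348591300196 257.6614008366943 193.71415215137807 [[0.303, 0.923, 0.236, 0.124], [0.953, -0.293, -0.077, 0.615], [-0.002, 0.248, -0.969, 0.383], [0.0, 0.0, 0.0, 1.0]]
```

View pics/scene0.png

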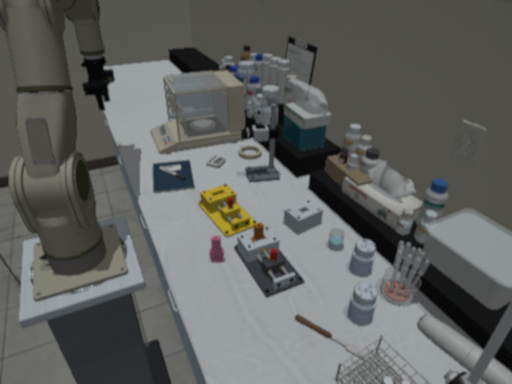

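View pics/side0.png

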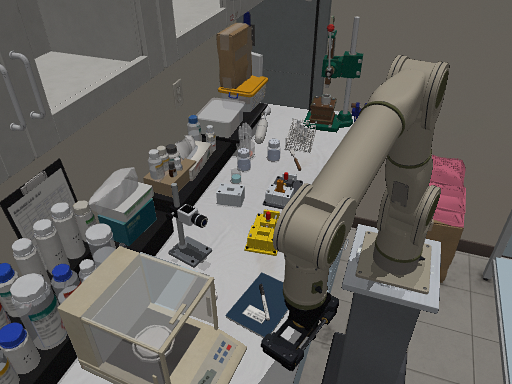

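The scene picture shows the real mould at about (268,262), with the amber lug at (258,231) and its red knob at (274,254). The yellow look-alike is at (228,208), the inspection camera at (265,135) with its base at (263,173), and the pink look-alike at (217,248). In the side picture the mould is at (283,190), the yellow mould at (263,230) and the camera at (195,215).

```bash
cat > h.py <<'E'
import numpy as np,cv2
from scipy.spatial.transform import Rotation as R
def load(n): return dict(np.load(f"pics/{n}.npz"))
def ray(c,u,v):
    d=c["extrinsics"][:3,:3]@np.array([(u-c["cx"])/c["fx"],(v-c["cy"])/c["fy"],1]);return c["extrinsics"][:3,3],d/np.linalg.norm(d)
def plane(c,u,v,z):
    o,d=ray(c,u,v);return o+d*(z-o[2])/d[2]
def tri(c1,p1,c2,p2):
    o1,d1=ray(c1,*p1);o2,d2=ray(c2,*p2)
    t=np.linalg.lstsq(np.stack([d1,-d2],1),o2-o1,rcond=None)[0]
    a=o1+d1*t[0];b=o2+d2*t[1];return (a+b)/2,np.linalg.norm(a-b)
def proj(c,p):
    q=np.linalg.inv(c["extrinsics"])@np.r_[p,1];return np.array([c["fx"]*q[0]/q[2]+c["cx"],c["fy"]*q[1]/q[2]+c["cy"]])
def blobs(c,lo,hi,mn=8):
    m=cv2.inRange(cv2.cvtColor(c["pixels"],cv2.COLOR_RGB2HSV),lo,hi)
    n,l,st,ce=cv2.connectedComponentsWithStats(m);return [(np.round(ce[i],1).tolist(),st[i].tolist()) for i in range(1,n) if st[i,4]>=mn],l
E
python3 - <<'E'
from h import *
s,d=load("scene0"),load("side0")
for n,c in(("scene",s),("side",d)):
    print(n,"red",blobs(c,(0,150,80),(5,255,255))[0]); print("red2",blobs(c,(175,150,80),(180,255,255))[0])
    print("amber",blobs(c,(8,150,60),(18,255,255))[0])
a=cv2.resize(s["pixels"][125:300,190:365],(400,400),interpolation=cv2.INTER_CUBIC)
b=cv2.resize(d["pixels"][150:270,165:315],(500,400),interpolation=cv2.INTER_CUBIC)[:,:400]
b=cv2.resize(d["pixels"][145:275,170:300+0],(400,400),interpolation=cv2.INTER_CUBIC)
cv2.imwrite("pics/crop1.png",np.hstack([a,b])[:,:,::-1])
E
```

```text
scene red [([229.9, 199.7], [229, 198, 3, 5, 13]), ([273.1, 251.6], [271, 249, 5, 7, 27])]
red2 []
amber [([230.0, 199.5], [227, 197, 6, 8, 17]), ([257.8, 231.4], [253, 224, 10, 16, 107])]
side red [([330.3, 26.9], [327, 24, 7, 7, 37]), ([285.7, 175.6], [284, 172, 4, 8, 25]), ([267.8, 214.7], [266, 212, 4, 8, 22]), ([65.5, 294.3], [64, 293, 4, 4, 10]), ([228.4, 346.9], [227, 345, 4, 5, 15])]
red2 []
amber [([279.7, 185.8], [275, 180, 10, 13, 81])]
```

View pics/crop1.png

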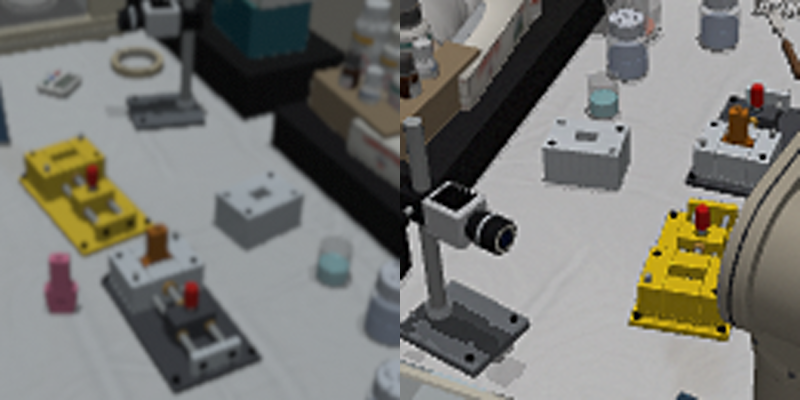

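The crop shows the scene view on the left and the side view on the right. In the side view the lens face is at crop (505,236), which is about side pixel (204,221.5). In the scene view it is at crop (130,17), which is about (247,132). The core is on the robot's near side of the lug, on the -y side. Next I'll triangulate these points.

```bash
python3 - <<'E'
from h import *
s,d=load("scene0"),load("side0")
np.set_printoptions(precision=4,suppress=True)
K,e=tri(s,(273.5,252.5),d,(285.7,176));print("knob",K,e)
L,e2=tri(s,(257.8,231.4),d,(279.7,186.3));print("lug visible centre",L,e2)
v=(K-L)[:2];print("dist",np.linalg.norm(v),"ang of -y",np.degrees(np.arctan2(v[1],v[0])))
print("knob z=.069",plane(s,273.5,252.5,.069),plane(d,285.7,176,.069))
print("lug z=.08",plane(s,257.8,231.4,.08),plane(d,279.7,186.3,.08))
# camera: lens
print("lens",tri(s,(247,132),d,(204.1,221.7)))
f=lambda x,y:(170+x/400*130,145+y/400*130)
for p in ((75,372),(130,325),(58,280)): print("base corner",plane(d,*f(*p),.014))
g=lambda x,y:(190+x/400*175,125+y/400*175)
for p in ((131,124),(204,120),(195,95),(132,103)): print("base corner scene",plane(s,*g(*p),.014))
E
```

```text
knob [ 0.4726 -0.2744  0.0711] 0.004629819559830408
lug visible centre [ 0.4705 -0.1862  0.0784] 0.0024227693886116185
dist 0.08826159799947723 ang of -y -88.59943096101279
knob z=.069 [ 0.4764 -0.2717  0.069 ] [ 0.471  -0.2759  0.069 ]
lug z=.08 [ 0.4709 -0.1875  0.08  ] [ 0.4685 -0.1832  0.08  ]
lens (array([0.6124, 0.2122, 0.182 ]), np.float64(0.02157704100340012))
base corner [0.6291 0.264  0.014 ]
base corner [0.6025 0.1767 0.014 ]
base corner [0.7145 0.1359 0.014 ]
base corner scene [0.6051 0.1737 0.014 ]
base corner scene [0.7204 0.1344 0.014 ]
base corner scene [0.7464 0.214  0.014 ]
base corner scene [0.6352 0.2349 0.014 ]
```

```bash
python3 - <<'E'
from h import *
s,d=load("scene0"),load("side0")
a=cv2.resize(s["pixels"][95:195,220:320],(400,400),interpolation=cv2.INTER_CUBIC)
b=cv2.resize(d["pixels"][180:280,150:250],(400,400),interpolation=cv2.INTER_CUBIC)
cv2.imwrite("pics/crop2.png",np.hstack([a,b])[:,:,::-1])
E
```

```text
(no output)
```

View pics/crop2.png

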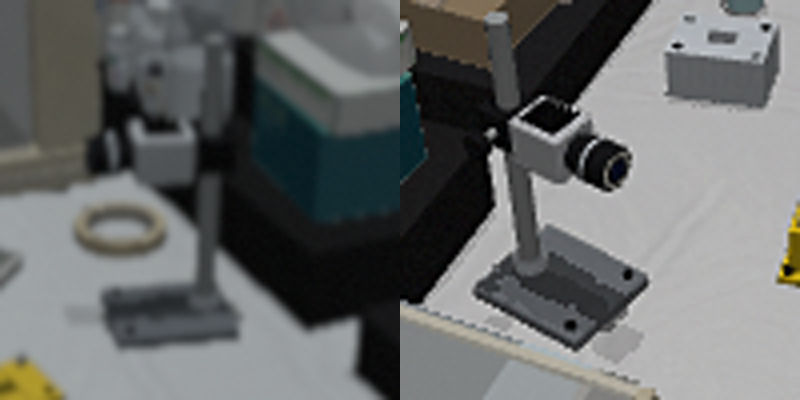

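The camera is 20° off the bench axes, with its lens at roughly (0.60, 0.22, 0.18), and the mould is nearly aligned with the world axes. Now I'll plan the move to a point above the core.

```bash
cat >> h.py <<'E'
def plan(wps,p0=None,y0=None):
    """wps: list of (xyz TCP, yaw_deg of tool y, nrows); tool kept pointing down. prints rows"""
    from bench import r
    s=r.read_state();p=np.array(s["ee_pos"]) if p0 is None else np.array(p0);Q=R.from_quat(s["eef_rot"])
    if y0 is not None: Q=down(y0)
    rows=[]
    for t,y,n in wps:
        t=np.array(t);p1=p.copy();w=(Q.inv()*down(y)).as_rotvec()
        for i in range(n):
            sh=Q.inv().apply((t-p1)/n)/.04;rows.append(np.r_[sh,w/n/.12]);Q=Q*R.from_rotvec(w/n)
        p=t
    for i in range(0,len(rows),5): print("[["+"],[".join(",".join(f"{x:.2f}" for x in q) for q in rows[i:i+5])+"]]")
    print("max",np.abs(rows).max())
def down(y):
    a=np.radians(y);Y=np.array([np.cos(a),np.sin(a),0]);Z=np.array([0,0,-1.]);return R.from_matrix(np.stack([np.cross(Y,Z),Y,Z],1))
E
python3 - <<'E'
from h import *
s,d=load("scene0"),load("side0");np.set_printoptions(precision=4,suppress=True)
print("lens",tri(s,(243.5,133.8),d,(204.2,222)))
o=lambda *p:print(p,[np.round(plane(d,150+x/4,180+y/4,.014),3) for x,y in p])
o((76,291),(178,344),(248,280),(148,228))
plan([((.40,.17,.40),36,14),((.47,-.26,.37),1.4,16)])
E
```

```text
lens (array([0.6056, 0.2152, 0.1794]), np.float64(0.008625574428558368))
((76, 291), (178, 344), (248, 280), (148, 228)) [array([0.741, 0.237, 0.014]), array([0.628, 0.264, 0.014]), array([0.605, 0.174, 0.014]), array([0.718, 0.143, 0.014])]
[[-0.59,-0.61,0.01,-0.00,0.00,0.38],[-0.62,-0.58,0.01,-0.00,0.00,0.38],[-0.64,-0.55,0.01,-0.00,0.00,0.38],[-0.67,-0.53,0.01,-0.00,0.00,0.38],[-0.69,-0.49,0.01,-0.00,0.00,0.38]]
[[-0.71,-0.46,0.01,-0.00,0.00,0.38],[-0.73,-0.43,0.01,-0.00,0.00,0.38],[-0.75,-0.40,0.01,-0.00,0.00,0.38],[-0.77,-0.36,0.01,-0.00,0.00,0.38],[-0.78,-0.33,0.01,-0.00,0.00,0.38]]
[[-0.80,-0.29,0.01,-0.00,0.00,0.38],[-0.81,-0.25,0.01,-0.00,0.00,0.38],[-0.82,-0.22,0.01,-0.00,0.00,0.38],[-0.83,-0.18,0.01,-0.00,0.00,0.38],[-0.61,-0.31,0.05,0.00,0.00,0.31]]
[[-0.62,-0.28,0.05,0.00,0.00,0.31],[-0.63,-0.26,0.05,0.00,0.00,0.31],[-0.64,-0.24,0.05,0.00,0.00,0.31],[-0.65,-0.21,0.05,0.00,0.00,0.31],[-0.65,-0.19,0.05,0.00,0.00,0.31]]
[[-0.66,-0.16,0.05,0.00,0.00,0.31],[-0.67,-0.14,0.05,0.00,0.00,0.31],[-0.67,-0.11,0.05,0.00,0.00,0.31],[-0.68,-0.09,0.05,0.00,0.00,0.31],[-0.68,-0.06,0.05,0.00,0.00,0.31]]
[[-0.68,-0.04,0.05,0.00,0.00,0.31],[-0.68,-0.01,0.05,0.00,0.00,0.31],[-0.68,0.02,0.05,0.00,0.00,0.31],[-0.68,0.04,0.05,0.00,0.00,0.31],[-0.68,0.07,0.05,0.00,0.00,0.31]]
max 0.8295680500902186
```

```bash
python3 -m inch '[[-0.6,-0.6,0,0,0,0.38],[-0.62,-0.58,0,0,0,0.38],[-0.64,-0.55,0,0,0,0.38],[-0.67,-0.53,0,0,0,0.38],[-0.69,-0.49,0,0,0,0.38]]' 1
python3 -m inch '[[-0.71,-0.46,0,0,0,0.38],[-0.73,-0.43,0,0,0,0.38],[-0.75,-0.4,0,0,0,0.38],[-0.77,-0.36,0,0,0,0.38],[-0.78,-0.33,0,0,0,0.38]]'
```

```text
time: 0.57
ee_pos: [0.2655, 0.4426, 0.4045]
eef_rot: [0.265, 0.964, -0.0, -0.0]
ft_force: [-0.5, -0.7, 1.5]
width: 0.0872
grip_force: 0.0
time: 0.98
ee_pos: [0.3404, 0.2904, 0.4047]
eef_rot: [0.373, 0.928, 0.0, -0.0]
ft_force: [1.4, 0.1, -0.1]
width: 0.0865
grip_force: 0.0
```

```bash
python3 -m inch '[[-0.8,-0.29,0,0,0,0.38],[-0.81,-0.25,0,0,0,0.38],[-0.82,-0.22,0,0,0,0.38],[-0.83,-0.18,0,0,0,0.38],[-0.61,-0.31,0.05,0,0,0.31]]'
python3 -m inch '[[-0.62,-0.28,0.05,0,0,0.31],[-0.63,-0.26,0.05,0,0,0.31],[-0.64,-0.24,0.05,0,0,0.31],[-0.65,-0.21,0.05,0,0,0.31],[-0.65,-0.19,0.05,0,0,0.31]]'
python3 -m inch '[[-0.66,-0.16,0.05,0,0,0.31],[-0.67,-0.14,0.05,0,0,0.31],[-0.67,-0.11,0.05,0,0,0.31],[-0.68,-0.09,0.05,0,0,0.31],[-0.68,-0.06,0.05,0,0,0.31]]'
python3 -m inch '[[-0.68,-0.04,0.05,0,0,0.31],[-0.68,-0.01,0.05,0,0,0.31],[-0.68,0.02,0.05,0,0,0.31],[-0.68,0.04,0.05,0,0,0.31],[-0.68,0.07,0.05,0,0,0.31]]'
python3 - <<'E'
from h import *
from bench import r,eyes
for n in("wrist","side"):
    c=eyes.camera(n);np.savez(f"pics/{n}1.npz",**c);cv2.imwrite(f"pics/{n}1.png",c["pixels"][:,:,::-1])
c=load("wrist1")
print("red",blobs(c,(0,150,60),(5,255,255))[0]);print("amber",blobs(c,(8,150,60),(18,255,255))[0])
E
```

```text
time: 1.4
ee_pos: [0.4056, 0.1409, 0.403]
eef_rot: [0.474, 0.881, 0.0, 0.0]
ft_force: [0.2, -0.7, -0.7]
width: 0.0872
grip_force: 0.0
time: 1.82
ee_pos: [0.4259, 0.0073, 0.3926]
eef_rot: [0.552, 0.834, 0.0, -0.0]
ft_force: [-0.4, -0.7, -0.6]
width: 0.0874
grip_force: 0.0
time: 2.23
ee_pos: [0.4479, -0.1273, 0.3827]
eef_rot: [0.627, 0.779, 0.0, 0.0]
ft_force: [0.8, 0.2, 0.4]
width: 0.0872
grip_force: 0.0
time: 2.65
ee_pos: [0.4706, -0.2614, 0.3726]
eef_rot: [0.697, 0.717, 0.0, 0.0]
ft_force: [0.8, 0.7, 0.9]
width: 0.0869
grip_force: 0.0
red [([260.8, 208.7], [252, 199, 18, 19, 251])]
amber [([263.8, 111.1], [243, 105, 42, 13, 450])]
```

View pics/wrist1.png

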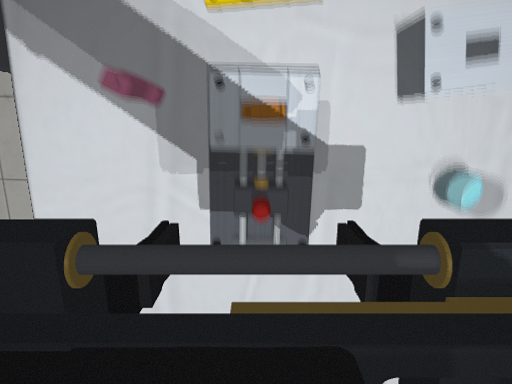

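The wrist picture shows the mould from above: the amber shank top at about (264,111), the red knob top at (261,209), and the pink look-alike off to the left at (132,85). I'll cast these pixels onto their known heights.

```bash
python3 - <<'E'
from h import *
c=load("wrist1");d=load("side1");np.set_printoptions(precision=4,suppress=True)
K=plane(c,260.8,208.7,.082);L=plane(c,264,111,.10);print("knob",K,"lug",L)
v=(L-K)[:2];print(np.linalg.norm(v),np.degrees(np.arctan2(v[1],v[0]))-90)
for p in((208,66),(320,66),(209,150),(315,150)):print("block corner",plane(c,*p,.056))
# camera stand in side view: grey base
print("side red",blobs(d,(0,150,80),(5,255,255))[0],"amber",blobs(d,(8,150,60),(18,255,255))[0])
a=cv2.cvtColor(c["pixels"],cv2.COLOR_RGB2GRAY)[60:240,195:330]
l=cv2.createLineSegmentDetector().detect(a)[0][:,0]
for x in l:
    if np.hypot(x[2]-x[0],x[3]-x[1])>25:
        P=[plane(c,x[0]+195,x[1]+60,.056),plane(c,x[2]+195,x[3]+60,.056)];e=P[1]-P[0];print(np.round(x+[195,60,195,60],0),"ang",np.round(np.degrees(np.arctan2(e[1],e[0])),1))
from bench import r;print(r.read_state()["ee_pos"],[np.degrees(x) for x in R.from_quat(r.read_state()["eef_rot"]).as_matrix()[:2,1]])
E
```

```text
knob [ 0.4735 -0.2778  0.082 ] lug [ 0.4732 -0.193   0.1   ]
0.08486876894946488 0.20156966972626833
block corner [ 0.4234 -0.1557  0.056 ]
block corner [ 0.5222 -0.1529  0.056 ]
block corner [ 0.4236 -0.2295  0.056 ]
block corner [ 0.5232 -0.2267  0.056 ]
side red [([330.2, 26.9], [327, 24, 7, 7, 36]), ([285.8, 176.0], [284, 173, 4, 7, 22]), ([267.9, 214.9], [266, 212, 4, 8, 22]), ([65.5, 294.3], [64, 293, 4, 4, 10]), ([228.5, 347.0], [227, 345, 4, 5, 14])] amber [([279.5, 185.9], [275, 180, 10, 13, 79])]
[210. 238. 206.  66.] ang 90.7
[290.  77. 286. 128.] ang -91.7
[314. 149. 309. 223.] ang -89.5
[274. 213. 273. 238.] ang -89.0
[199. 208. 196. 174.] ang 92.3
[282. 187. 283. 154.] ang 91.0
[239. 151. 239. 186.] ang -89.4
[277. 148. 275. 187.] ang -90.7
[246. 186. 247. 153.] ang 90.3
[267. 188. 265. 154.] ang 96.1
[316. 108. 318.  79.] ang 91.9
[209.  73. 210. 141.] ang -89.6
[306. 236. 282. 224.] ang 154.1
[217.  62. 254.  63.] ang 0.8
[211. 150. 238. 149.] ang 3.0
[274.  63. 317.  64.] ang 0.4
[281.  74. 242.  73.] ang 179.5
[277. 121. 251. 121.] ang -178.4
[ 0.4699 -0.2639  0.3723] [np.float64(57.27920084817375), np.float64(1.3760246946740764)]
```

```bash
python3 -m inch '[[-0.15,0.05,0.7,0,0,0.1],[-0.1,0.04,0.75,0,0,0],[-0.1,0,0.75,0,0,0],[0,0,0.7,0,0,0],[0,0,0.4,0,0,0]]'
python3 -m inch '[[0,0,0.1,0,0,0],[0,0,0,0,0,0],[0,0,0,0,0,0],[0,0,0,0,0,0],[0,0,0,0,0,0]]' -1 25
python3 -m inch '[[0,0,0,0,0,0],[0,0,0,0,0,0],[0,0,0,0,0,0],[0,0,0,0,0,0],[0,0,0,0,0,0]]'
```

```text
time: 3.17
ee_pos: [0.4737, -0.2733, 0.2376]
eef_rot: [0.7, 0.714, -0.001, -0.002]
ft_force: [-0.2, 1.0, 0.4]
width: 0.0866
grip_force: 0.0
time: 3.58
ee_pos: [0.475, -0.2743, 0.238]
eef_rot: [0.7, 0.714, 0.001, 0.001]
ft_force: [-0.2, 0.1, 0.1]
width: 0.0609
grip_force: 0.0
time: 4.0
ee_pos: [0.4745, -0.2742, 0.2368]
eef_rot: [0.701, 0.714, 0.0, -0.0]
ft_force: [0.1, 0.1, -0.1]
width: 0.028
grip_force: 0.0
```

```bash
python3 -m inch '[[-0.1,0,0,0,0,0],[0,0,0,0,0,0],[0,0,0,0,0,0],[0,0,0,0,0,0],[0,0,0,0,0,0]]' -1 30
python3 -m inch '[[-0.1,0,0,0,0,0],[-0.2,0,0,0,0,0],[-0.25,0,0,0,0,0],[-0.25,0,0,0,0,0],[-0.15,0,0,0,0,0]]'
python3 -m inch '[[-0.08,0,0,0,0,0],[-0.05,0,0,0,0,0],[0,0,0,0,0,0],[0,0,0,0,0,0],[0,0,0,0,0,0]]'
```

```text
time: 4.42
ee_pos: [0.474, -0.2786, 0.2366]
eef_rot: [0.701, 0.713, -0.0, -0.0]
ft_force: [-3.9, -0.6, 3.6]
width: 0.0167
grip_force: 30.0
time: 4.83
ee_pos: [0.4747, -0.3155, 0.2363]
eef_rot: [0.701, 0.714, 0.001, -0.003]
ft_force: [-12.7, 31.2, 26.1]
width: 0.0168
grip_force: 30.0
time: 5.25
ee_pos: [0.4752, -0.317, 0.2361]
eef_rot: [0.699, 0.715, 0.002, -0.006]
ft_force: [-15.6, 26.7, 24.1]
width: 0.0172
grip_force: 30.0
```

```bash
python3 -m inch '[[0.1,0,0,0,0,0],[0,0,0,0,0,0],[0,0,0,0,0,0],[0,0,0,0,0,0],[0,0,0,0,0,0]]' 1
python3 -m inch '[[0,0,-0.3,0,0,0],[0,0,-0.6,0,0,0],[0,0,-0.8,0,0,0],[0,0,-0.8,0,0,0],[0,0,-0.7,0,0,0]]'
python3 -m inch '[[0.2,0,-0.3,0,0,0],[0.3,0,0,0,0,0],[0.2,0,0,0,0,0],[0,0,0,0,0,0],[0,0,0,0,0,0]]'
python3 - <<'E'
from h import *
from bench import r,eyes
np.set_printoptions(precision=4,suppress=True)
c=eyes.camera("wrist");np.savez("pics/wrist2.npz",**c);cv2.imwrite("pics/wrist2.png",c["pixels"][:,:,::-1])
b=blobs(c,(0,150,60),(5,255,255),60)[0];a=blobs(c,(8,150,60),(18,255,255),60)[0];print(b,a)
for x in b: print("knob",plane(c,*x[0],.083))
for x in a: print("lug",plane(c,*x[0],.102))
E
```

```text
time: 5.67
ee_pos: [0.4754, -0.3177, 0.2368]
eef_rot: [0.701, 0.713, -0.0, 0.0]
ft_force: [0.1, -0.1, 0.3]
width: 0.0428
grip_force: 0.0
time: 6.08
ee_pos: [0.4749, -0.318, 0.3675]
eef_rot: [0.701, 0.713, 0.0, 0.001]
ft_force: [0.9, 0.3, -0.7]
width: 0.0756
grip_force: 0.0
time: 6.5
ee_pos: [0.4748, -0.2891, 0.3766]
eef_rot: [0.7, 0.714, 0.0, -0.0]
ft_force: [-1.0, -0.3, 0.3]
width: 0.0869
grip_force: 0.0
[([256.5, 212.4], [248, 201, 18, 23, 328])] [([257.8, 73.3], [236, 59, 44, 28, 1108])]
knob [ 0.4736 -0.31    0.083 ]
lug [ 0.4726 -0.1929  0.102 ]
```

View pics/wrist2.png

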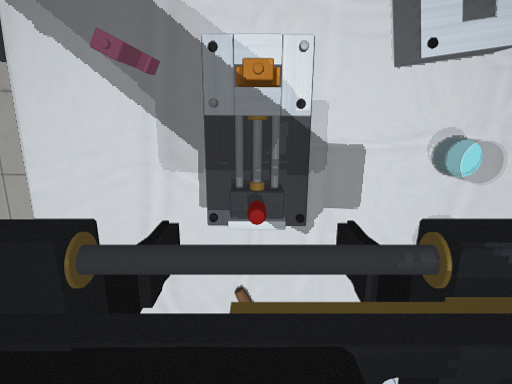

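The picture shows the knob at (257,213) with the carriage against the stop plate, the pin out of the block, and the lug still seated at (258,72) with its sprue at (258,69). I'll check the travel from the top disc of the knob.

```bash
python3 - <<'E'
from h import *
np.set_printoptions(precision=4,suppress=True)
for n,box in(("wrist1",(225,195,300,245)),("wrist2",(225,180,290,235))):
    c=load(n);h=cv2.cvtColor(c["pixels"],cv2.COLOR_RGB2HSV)
    print(n)
    m=((h[...,0]<8)|(h[...,0]>172))&(h[...,1]>120)&(h[...,2]>30)
    m[:box[1]]=0;m[box[3]:]=0;m[:,:box[0]]=0;m[:,box[2]:]=0
    ys,xs=np.nonzero(m);print(xs.min(),xs.max(),ys.min(),ys.max())
    print("far edge of top",plane(c,xs.mean(),ys.max()+1,.084)[1]+.009)
c=load("wrist2");print("sprue",plane(c,258,69,.108))
p=c["pixels"];print("col 245 gray",p[180:232,242].mean(-1).round().astype(int).tolist())
for rr in (190,220,228):print(rr,plane(c,242,rr,.046),plane(c,242,rr,.04))
E
```

```text
wrist1
252 270 197 220
far edge of top -0.279800005451893
wrist2
247 265 200 224
far edge of top -0.3127654773861483
sprue [ 0.4727 -0.1906  0.108 ]
col 245 gray [95, 95, 96, 96, 97, 89, 85, 63, 44, 41, 43, 49, 57, 64, 62, 60, 61, 61, 62, 63, 60, 62, 61, 61, 59, 60, 61, 60, 62, 60, 61, 60, 59, 59, 60, 58, 60, 60, 64, 89, 95, 186, 221, 221, 216, 215, 215, 210, 207, 199, 205, 208]
190 [ 0.4585 -0.2982  0.046 ] [ 0.4582 -0.2997  0.04  ]
220 [ 0.4587 -0.3304  0.046 ] [ 0.4584 -0.3325  0.04  ]
228 [ 0.4588 -0.3393  0.046 ] [ 0.4585 -0.3415  0.04  ]
```

The core is back about 39 mm and hard against its stop, since the pull met 31 N there. Next is the lug.

```bash
python3 -m inch '[[0.5,-0.05,0,0,0,0],[0.75,0,0,0,0,0],[0.75,0,0,0,0,0],[0.45,0,0.3,0,0,0.08],[0,0,0.5,0,0,0]]' 1
python3 -m inch '[[0,0,0.7,0,0,0],[0,0,0.7,0,0,0],[0,0,0.6,0,0,0],[0,0,0.35,0,0,0],[0,0,0.15,0,0,0]]'
python3 -m inch '[[0,0,0,0,0,0],[0,0,0,0,0,0],[0,0,0,0,0,0],[0,0,0,0,0,0],[0,0,0,0,0,0]]' -1 25
python3 -m inch '[[0,0,0,0,0,0],[0,0,0,0,0,0],[0,0,0,0,0,0],[0,0,0,0,0,0],[0,0,0,0,0,0]]'
python3 -m inch '[[0,0,0,0,0,0],[0,0,0,0,0,0],[0,0,0,0,0,0],[0,0,0,0,0,0],[0,0,0,0,0,0]]'
```

```text
time: 6.97
ee_pos: [0.472, -0.1884, 0.3454]
eef_rot: [0.703, 0.711, 0.002, 0.0]
ft_force: [1.0, -0.3, -0.6]
width: 0.0868
grip_force: 0.0
time: 7.38
ee_pos: [0.47, -0.1919, 0.2423]
eef_rot: [0.704, 0.71, -0.002, -0.001]
ft_force: [0.5, -0.9, 0.2]
width: 0.087
grip_force: 0.0
time: 7.8
ee_pos: [0.4713, -0.1915, 0.2455]
eef_rot: [0.704, 0.71, 0.001, 0.0]
ft_force: [-0.6, -0.7, 0.5]
width: 0.061
grip_force: 0.0
time: 8.22
ee_pos: [0.471, -0.1914, 0.2447]
eef_rot: [0.704, 0.71, 0.0, -0.0]
ft_force: [-0.6, 0.0, 0.5]
width: 0.0281
grip_force: 0.0
time: 8.63
ee_pos: [0.4711, -0.1914, 0.2448]
eef_rot: [0.704, 0.71, 0.0, 0.0]
ft_force: [2.5, -0.6, -0.7]
width: 0.0238
grip_force: 25.0
```

```bash
python3 -m inch '[[0,0,-0.1,0,0,0],[0,0,-0.3,0,0,0],[0,0,-0.5,0,0,0],[0,0,-0.6,0,0,0],[0,0,-0.6,0,0,0]]' -1 30
python3 -m inch '[[0,0,-0.6,0,0,0],[0,0,-0.5,0,0,0],[0,0,-0.3,0,0,0],[0,0,0,0,0,0],[0,0,0,0,0,0]]'
python3 - <<'E'
from h import *
from bench import r,eyes
c=eyes.camera("side");np.savez("pics/side3.npz",**c)
c=eyes.camera("scene");np.savez("pics/scene3.npz",**c)
# stand corners by subpixel: print edges from LSD in side view round the base + barrel
d=load("side3");im=d["pixels"]
a=cv2.resize(im[205:270,160:225],(520,520),interpolation=cv2.INTER_CUBIC)
cv2.imwrite("pics/crop3.png",a[:,:,::-1])
plan([((.42,.05,.388),20,10),((.44,.27,.388),72,10)])
E
```

```text
time: 9.05
ee_pos: [0.4704, -0.1917, 0.3297]
eef_rot: [0.704, 0.71, -0.001, -0.001]
ft_force: [-0.9, -0.6, -0.6]
width: 0.0239
grip_force: 30.0
time: 9.47
ee_pos: [0.4708, -0.1915, 0.3848]
eef_rot: [0.704, 0.71, 0.0, 0.0]
ft_force: [-0.2, 0.9, -1.2]
width: 0.0237
grip_force: 30.0
[[0.60,-0.12,-0.01,-0.00,-0.00,-0.28],[0.61,-0.10,-0.01,-0.00,-0.00,-0.28],[0.61,-0.08,-0.01,-0.00,-0.00,-0.28],[0.61,-0.06,-0.01,-0.00,-0.00,-0.28],[0.62,-0.04,-0.01,-0.00,-0.00,-0.28]]
[[0.62,-0.02,-0.01,-0.00,-0.00,-0.28],[0.62,0.00,-0.01,-0.00,-0.00,-0.28],[0.62,0.02,-0.01,-0.00,-0.00,-0.28],[0.61,0.05,-0.01,-0.00,-0.00,-0.28],[0.61,0.07,-0.01,-0.00,-0.00,-0.28]]
[[0.50,0.24,0.00,0.00,0.00,-0.76],[0.48,0.28,0.00,0.00,0.00,-0.76],[0.45,0.32,0.00,0.00,0.00,-0.76],[0.42,0.36,0.00,0.00,0.00,-0.76],[0.38,0.40,0.00,0.00,0.00,-0.76]]
[[0.35,0.43,0.00,0.00,0.00,-0.76],[0.31,0.46,0.00,0.00,0.00,-0.76],[0.26,0.49,0.00,0.00,0.00,-0.76],[0.22,0.51,0.00,0.00,0.00,-0.76],[0.17,0.53,0.00,0.00,0.00,-0.76]]
max 0.7563093425308761
```

View pics/crop3.png

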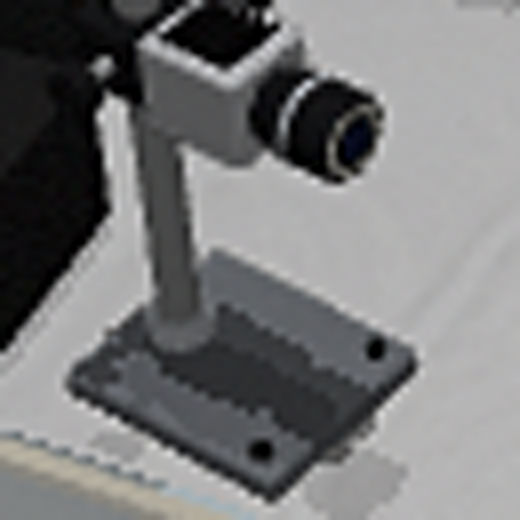

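The crop shows the lens face centre at (357,140), which is side pixel (204.5,222.5). The top corners of the stand base are at crop (70,383), (272,487), (415,358) and (213,250).

```bash
python3 - <<'E'
from h import *
np.set_printoptions(precision=4,suppress=True)
d,s=load("side3"),load("scene3")
C=np.array([plane(d,160+x/8-.4,205+y/8-.4,.014) for x,y in((70,381),(272,487),(415,358),(213,250))])
print(C);print([np.linalg.norm(C[i]-C[i-1]) for i in range(4)])
o=C.mean(0);v=(C[0]+C[3]-C[1]-C[2])[:2];v/=np.linalg.norm(v)
w=(C[0]+C[1]-C[2]-C[3])[:2];print("yaw x",np.degrees(np.arctan2(v[1],v[0])),"from y",np.degrees(np.arctan2(w[1],w[0]))-90)
l=o[:2]-.08*v;print("origin",o,"lens",l)
for c,p in((d,(204.4,222.2)),(s,(243.5,133.8))):
    q,e=ray(c,*p);t=((l-q[:2])@e[:2])/(e[:2]@e[:2]);P=q+t*e;print("ray near lens",P,"z, miss",np.linalg.norm(P[:2]-l))
print("tri",tri(s,(243.5,133.8),d,(204.4,222.2)))
a=cv2.resize(s["pixels"][115:185,230:300],(560,560),interpolation=cv2.INTER_CUBIC)
cv2.imwrite("pics/crop4.png",a[:,:,::-1])
E
python3 -m inch '[[0.6,-0.12,0,0,0,-0.28],[0.6,-0.1,0,0,0,-0.28],[0.6,-0.08,0,0,0,-0.28],[0.6,-0.06,0,0,0,-0.28],[0.6,-0.04,0,0,0,-0.28]]'
python3 -m inch '[[0.6,-0.02,0,0,0,-0.28],[0.6,0,0,0,0,-0.28],[0.6,0.02,0,0,0,-0.28],[0.6,0.05,0,0,0,-0.28],[0.6,0.07,0,0,0,-0.28]]'
```

```text
[[0.7441 0.2356 0.014 ]
 [0.6324 0.2632 0.014 ]
 [0.6077 0.1717 0.014 ]
 [0.7239 0.1384 0.014 ]]
[np.float64(0.09928122611712376), np.float64(0.1149964277286007), np.float64(0.09469253753296553), np.float64(0.12091087102123228)]
yaw x -14.962450281366024 from y -13.372984030333953
origin [0.677  0.2022 0.014 ] lens [0.5997 0.2229]
ray near lens [0.5979 0.2219 0.1824] z, miss 0.002109898937024048
ray near lens [0.6105 0.218  0.1802] z, miss 0.011825597272159344
tri (array([0.6052, 0.2153, 0.1791]), np.float64(0.009533076320281128))
time: 9.98
ee_pos: [0.4452, -0.0718, 0.3836]
eef_rot: [0.641, 0.767, -0.001, -0.001]
ft_force: [0.1, 1.2, -0.9]
width: 0.0236
grip_force: 30.0
time: 10.4
ee_pos: [0.4208, 0.0459, 0.3836]
eef_rot: [0.575, 0.818, -0.001, -0.001]
ft_force: [0.1, -1.0, -0.6]
width: 0.0233
grip_force: 30.0
```

View pics/crop4.png

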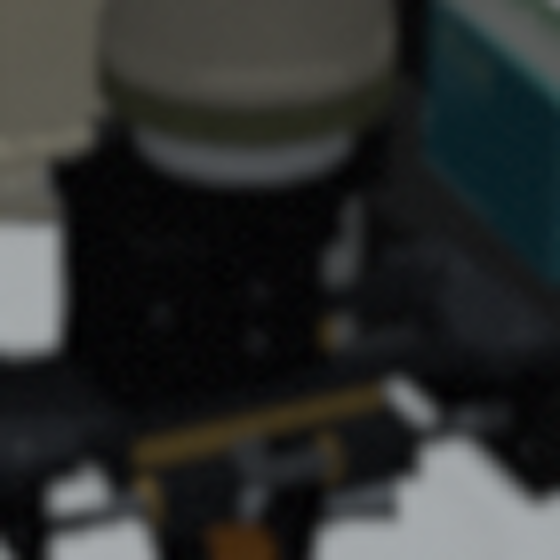

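The scene crop is now blocked by the gripper, so I'll check the lens position against the first scene picture by scanning the barrel edges.

```bash
python3 - <<'E'
from h import *
np.set_printoptions(precision=4,suppress=True,linewidth=150)
s=load("scene0");d=load("side3")
v=np.r_[np.cos(np.radians(-14.4)),np.sin(np.radians(-14.4)),0];w=np.array([-v[1],v[0],0])
l=np.array([.600,.2225,.181])
print("pred scene",proj(s,l),"top/bot",proj(s,l+[0,0,.0195]),proj(s,l-[0,0,.0195]),"sides",proj(s,l+.0195*w),proj(s,l-.0195*w))
g=s["pixels"].mean(-1).astype(int);print(g[126:143,236:258])
print("side pred",proj(d,l),proj(d,l+[0,0,.0195]),proj(d,l-[0,0,.0195]),proj(d,l+.0195*w),proj(d,l-.0195*w))
h=cv2.cvtColor(d["pixels"],cv2.COLOR_RGB2HSV);print(d["pixels"].mean(-1).astype(int)[211:232,192:212])
E
```

```text
pred scene [240.3216 133.6369] top/bot [240.2598 128.6162] [240.3825 138.5759] sides [239.4407 131.3952] [241.2236 135.9323]
[[ 83  83  82  82  82  81  82  81  70  42  18  19  14   9  12  43  88 125 128  89  39  10]
 [ 83  81  83  82  82  82  80  77  66  40  39  54  40  17  13  44  91 132 139 105  57  27]
 [ 82  82  82  82  81  78  73  65  50  37  64  89  69  31  14  37  82 124 141 125  91  71]
 [ 82  83  82  82  78  66  56  45  31  32  71 102  83  44  19  28  64 107 135 137 120 110]
 [ 82  83  85  86  80  60  39  27  21  29  63  93  86  53  23  22  46  84 117 126 120 115]
 [ 86  88  90  93  87  64  35  22  20  24  53  84  89  60  28  20  34  64  92 103 100  98]
 [ 93  92  93  94  87  60  33  20  18  21  42  76  91  64  28  19  27  53  77  87  87  86]
 [ 92  90  89  88  78  52  27  18  16  17  33  69  90  65  27  14  23  48  74  83  84  84]
 [ 84  83  83  84  76  50  24  18  11  13  26  64  86  62  23  12  19  46  73  82  84  82]
 [ 83  85  86  87  79  52  26  16   9  11  21  55  77  55  20   9  18  47  73  83  84  83]
 [ 89  91  89  89  81  56  29  15  10   6  18  47  66  46  24  25
[... 1726 characters left out ...]
15  12   8  44 187 179 177 177 177]
 [125 183  85  40   0   2   7   6  10 104   0  14  10  38 113 185 178 176 177 176]
 [180 181 183 148  62   0   0   7  11 102  43   0  45 113 185 180 178 177 177 176]
 [178 177 179 181 184 187  88   0   0  54  94  92  42 134 181 178 177 178 177 178]
 [178 177 178 179 181 184 185 187  85  38  19 136 183 178 178 176 175 175 177 178]
 [177 175 175 177 178 178 180 182 182 183 185 182 180 177 176 176 176 176 177 176]
 [177 178 176 175 175 176 177 177 177 180 181 179 179 180 177 177 176 177 177 177]
 [178 176 176 177 175 174 176 176 177 176 176 177 177 179 178 178 176 174 177 177]
 [177 178 178 178 176 177 176 177 178 175 175 176 178 177 179 179 177 176 175 177]]
```

```bash
python3 - <<'E'
from h import *
np.set_printoptions(precision=4,suppress=True)
print(tri(load("scene0"),(241.3,133.3),load("side3"),(204.2,222.4)))
plan([((.45,.20,.390),60,10),((.504,.246,.390),75.6,5)])
E
```

```text
(array([0.6011, 0.2205, 0.1814]), np.float64(0.004362833382885761))
[[0.34,0.20,-0.02,-0.00,-0.00,-0.58],[0.32,0.22,-0.02,-0.00,-0.00,-0.58],[0.31,0.24,-0.02,-0.00,-0.00,-0.58],[0.29,0.27,-0.02,-0.00,-0.00,-0.58],[0.27,0.29,-0.02,-0.00,-0.00,-0.58]]
[[0.25,0.30,-0.02,-0.00,-0.00,-0.58],[0.23,0.32,-0.02,-0.00,-0.00,-0.58],[0.20,0.33,-0.02,-0.00,-0.00,-0.58],[0.18,0.35,-0.02,-0.00,-0.00,-0.58],[0.16,0.36,-0.02,-0.00,-0.00,-0.58]]
[[-0.12,0.33,-0.00,-0.00,0.00,-0.45],[-0.14,0.33,-0.00,-0.00,0.00,-0.45],[-0.15,0.32,-0.00,-0.00,0.00,-0.45],[-0.17,0.31,-0.00,-0.00,0.00,-0.45],[-0.19,0.30,-0.00,-0.00,0.00,-0.45]]
max 0.5841172050001208
```

```bash
python3 -m inch '[[0.34,0.2,-0.02,0,0,-0.58],[0.32,0.22,-0.02,0,0,-0.58],[0.31,0.24,-0.02,0,0,-0.58],[0.29,0.27,-0.02,0,0,-0.58],[0.27,0.29,-0.02,0,0,-0.58]]' >/dev/null
python3 -m inch '[[0.25,0.3,-0.02,0,0,-0.58],[0.23,0.32,-0.02,0,0,-0.58],[0.2,0.33,-0.02,0,0,-0.58],[0.18,0.35,-0.02,0,0,-0.58],[0.16,0.36,-0.02,0,0,-0.58]]'
python3 -m inch '[[-0.12,0.33,0,0,0,-0.45],[-0.14,0.33,0,0,0,-0.45],[-0.15,0.32,0,0,0,-0.45],[-0.17,0.31,0,0,0,-0.45],[-0.19,0.3,0,0,0,-0.45]]' >/dev/null
python3 -m inch '[[0,0,0,0,0,0],[0,0,0,0,0,0],[0,0,0,0,0,0],[0,0,0,0,0,0],[0,0,0,0,0,0]]'
python3 - <<'E'
from h import *
from bench import r,eyes
np.set_printoptions(precision=4,suppress=True)
s=r.read_state();p=np.array(s["ee_pos"]);q=R.from_quat(s["eef_rot"]);Y=q.as_matrix()[:,1];print(p,np.degrees(np.arctan2(Y[1],Y[0])),q.as_matrix()[:,2])
b=q.apply([0,0,.209])+p;print("bore",b)
ims=[]
for n in("side","scene"):
    c=eyes.camera(n);np.savez(f"pics/{n}4.npz",**c);u,v=proj(c,b);print(n,"bore px",u,v,"shank top px",proj(c,b+[0,0,.067]))
    x,y=int(u)-40,int(v)-45;print("crop origin",x,y);ims.append(cv2.resize(c["pixels"][y:y+80,x:x+80],(400,400),interpolation=cv2.INTER_CUBIC))
cv2.imwrite("pics/crop5.png",np.hstack(ims)[:,:,::-1])
E
```

```text
time: 11.23
ee_pos: [0.4508, 0.1997, 0.3913]
eef_rot: [0.26, 0.966, -0.001, -0.001]
ft_force: [0.8, -0.2, -1.5]
width: 0.0239
grip_force: 30.0
time: 12.07
ee_pos: [0.5049, 0.2442, 0.3927]
eef_rot: [0.13, 0.991, 0.0, -0.0]
ft_force: [-0.2, -0.1, 1.0]
width: 0.0239
grip_force: 30.0
[0.5049 0.2442 0.3927] 75.04017869264437 [-0.0003  0.0002 -1.    ]
bore [0.5048 0.2442 0.1837]
side bore px 228.59559948147177 232.84155323804134 shank top px [227.6871 216.153 ]
crop origin 188 187
scene bore px 213.29832243925156 135.29850227031235 shank top px [212.2823 117.4705]
crop origin 173 90
```

View pics/crop5.png

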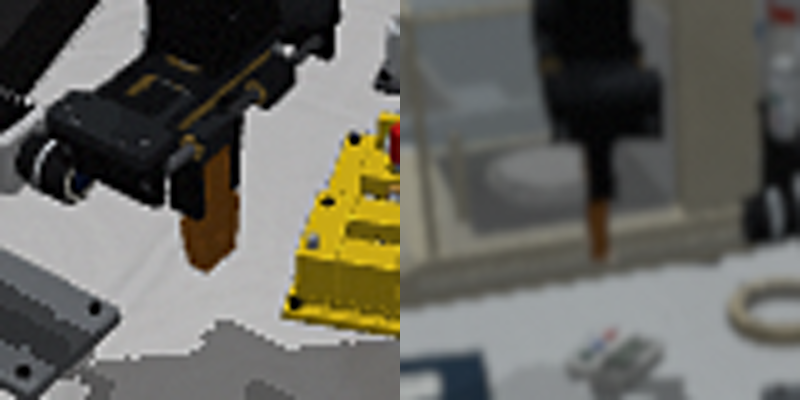

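The crop shows the lug hanging upright in the fingers. In the side view its bottom is at side pixel (229,241), and in the scene view at (213,142). The lens is level with it on both sides. I'll check those bottoms against prediction for slip, then make a 2 mm correction.

```bash
python3 -m inch '[[0,0.05,0.06,0,0,-0.05],[0,0,0,0,0,0],[0,0,0,0,0,0],[0,0,0,0,0,0],[0,0,0,0,0,0]]'
python3 - <<'E'
from h import *
from bench import r,eyes
np.set_printoptions(precision=4,suppress=True)
s=r.read_state();p=np.array(s["ee_pos"]);q=R.from_quat(s["eef_rot"]);M=q.as_matrix()
b=M@[0,0,.209]+p;v=np.r_[np.cos(np.radians(-14.4)),np.sin(np.radians(-14.4)),0];d=b-[.601,.2215,.181]
print("in lens frame",d@v,d@[-v[1],v[0],0],d[2],"yaw",np.degrees(np.arctan2(M[1,1],M[0,1])))
for n in("side","scene"):
    c=eyes.camera(n)
    pts=np.array([proj(c,b+M@[i*.008,j*.02,k]) for i in(-1,1) for j in(-1,1) for k in(.02,0)])
    u0,v0=proj(c,b).astype(int)
    h=cv2.cvtColor(c["pixels"],cv2.COLOR_RGB2HSV)[v0-25:v0+25,u0-20:u0+20]
    m=(h[...,0]>=5)&(h[...,0]<=18)&(h[...,1]>150);ys,xs=np.nonzero(m)
    print(n,"pred u",pts[:,0].min(),pts[:,0].max(),"vmax",pts[:,1].max(),"seen",xs.min()+u0-20,xs.max()+u0-20,ys.max()+v0-25)
E
```

```text
time: 12.58
ee_pos: [0.5058, 0.2466, 0.3904]
eef_rot: [0.127, 0.992, 0.0, 0.0]
ft_force: [1.1, -0.5, -0.6]
width: 0.0235
grip_force: 30.0
in lens frame -0.09847684868550848 0.000630479895315051 0.0003871764015497825 yaw 75.44017050779063
side pred u 222.03334379023272 234.18517594420692 vmax 243.24371411499874 seen 224 234 241
scene pred u 210.55451614770465 216.47548391186305 vmax 143.3223873687969 seen 211 213 140
```

The bore sits at (-98, 1, 0) mm in the lens frame with no slip seen, so I'm handing in.

```bash
python3 -c "
from bench import job
print(job.close_job())"
```

```text
the job is handed in; nothing more can be done
None
```

I handed the job in with the core drawn back about 39 mm against its stop, and the lug held upright with its bore measured about 98 mm in front of the lens and within about 1 mm of its axis; the system gave no verdict.

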